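# Take the red-capped sample pot out of the carton for incubation

### The arm

A 6-joint arm with a two-finger parallel gripper is mounted at the origin on the work surface. World frame = base frame: x ahead of the robot, y to its left, z up, the work surface at z = 0. Lengths are in m, angles in rad, forces in N, time in s.
With the tool pointing down it reaches from about 0.375 to 0.975 m from the base axis. Payload 3.8 kg.
Tool frame: the origin (TCP) lies at the very end of the fingers, on their centre line; the grasp point (between the pads) lies 19 mm behind it; z points along the fingers, y is the direction in which the jaws open and shut (so a half turn about z gives the same grasp; the last joint's range is limited). The gripper opens to 85 mm and grips with 20 to 120 N. Pads are 22 mm wide; open, the fingers measure 114 mm over their backs; the gripper's body (76 mm by 85 mm) begins 54 mm behind the grasp point. The pads swing forward as they close: fully open they stand 13 mm farther back than shut.
Start: joints at [1.234, 0.264, 1.604, -0, 1.274, -0.037], TCP at [0.199, 0.645, 0.231] pointing down, gripper open.
Joint ranges: [-2.63, 2.63], [-0.94, 2.18], [0.31, 2.57], [-1.31, 4.45], [0, 2.66], [-2.55, 2.55]. Speed limits (rad/s): [2.57, 2.57, 3.14, 3.14, 3.14, 3.14].

### API

Orientations are given as a rotation vector (axis times angle).
In Python, from workcell import status, read_camera, camera_info, order gives the robot as it stands.
- The arm moves only by the tool move_arm, never from a script. Its argument "deltas" is a list of rows, each a list of 3 entries, a list of its own where there are three numbers: the turn, a rotation vector about the world's x, y, z as a fraction of full scale, then the shift along the world's x, y, z as a fraction of full scale, then the closure, from -1 (fully open) to 1 (shut), so that 0 is half open. A call has 1 to 20 rows; each row is the pose to reach, as a shift and turn from the pose commanded when the call began; what a row does not reach only later rows make up. Full scale, the value 1, is 0.1 m for a shift and pi/2 rad for a turn. A row lasts 1/8 s, in which the tool goes at most 62.5 mm and 10.7 degrees, less where a joint would pass 70% of its speed; a pose out of reach is approached as far as the arm can. A call with a number of a shift or a turn outside -1 to 1 is refused whole. A call with a gripper value outside its range is refused whole. The fingers move at their own pace and stop on an object; "grip_force" is the grip in N (left out, the last holds). Time passes only in rows, so rows that repeat a pose let the fingers close. It gives the time, the measured TCP pose, the force and the opening at its end, in the units of the state.
- status.read_state(): the state, without advancing time (a new reading comes with each control period).
- read_camera(name): name is "scene" or "top"; returns (picture, depth): 384x512x3 uint8, red, green, blue; 384x512 float32, m along the optical axis (not along the pixel's ray), 0 where there is no reading.
- camera_info(name): a dict with "K" (3x3 intrinsics, pixels), "R" (3x3) and "t" (3): a world point X has camera coordinates R X + t. Camera axes: x right, y down, z forward; pixel columns grow to the right and rows downward; lengths in m; the calibration is good to about 2 mm. A picture is of the moment at which its call begins. camera_info takes no time and is no camera call.
- order.finish_job(): hands the job in, once; it reports no verdict.
The state is a dict: "time": time; "q": joint angles; "joint_vel": joint speeds; "joint_torque": joint torques, N m; "tool_pos": TCP position; "tcp_rot": TCP orientation; "wrist_force": force on the tool from outside, world axes, zero at the start; "torque": the same for the moment, N m; "width": opening from 0.0 (shut) to 1.0 (fully open).
Only numpy, scipy, OpenCV 4.12 (cv2) and the standard library are available. Lean on these libraries where they do the work, as an engineer would, in place of code of your own. Each camera call takes 0.05 s, during which the arm holds its last target. There are 200 camera calls.

### The job

Fold the carton's half-closed flap back past upright, lift the red-capped sample pot out, and set it down upright on the red ring of the perforated incubator tray without dropping it. Leave the flap folded back, keep the blue- and white-capped pots standing in the carton, and do not knock the dish stacks on the tray.

Things in the scene. Friction and masses are not known exactly. Their poses are not given: they have to be found in the camera images.
- carton: Open-topped cardboard carton, fixed to the bench, 206 (x) x 216 (y) x 85 mm high, walls and floor 4 mm. Origin: centre of its underside. Its -y flap is already folded out and fixed: a 4 mm sheet sloping up and outwards from the -y rim to about 80 mm outside it and 145 mm above the bench. Its +y flap is the half-closed one.
- flap (a joint): Angle (rad) of the half-closed cardboard flap on the carton's +y rim, 198 mm along the hinge x 100 mm x 4 mm. 0 = flat over the carton, pi/2 = upright, 2.6 = folded out as far as it goes. It starts at 0.6 to 1.0, with its free edge 55 to 85 mm above the rim, and stays where it is left (light friction, under 1 N at the edge).
- flap_hinge (a point): Middle of the flap's hinge line, on the carton's +y rim, 85 mm above the bench; the hinge runs along the carton's x.
- flap_edge (a point): Middle of the flap's free edge, 100 mm from the hinge; moves with the flap.
- red_pot: Sample pot with a red screw cap, 75 mm tall: off-white body 36 to 39 mm in diameter, cap 42 mm in diameter and 18 mm tall (57 to 75 mm above its underside). About 80 g. Origin: centre of its underside; z is its axis. Under the flap, about 50 mm to the carton's +y and 48 mm to its +x or -x; free gap at least 28 mm to walls, 45 mm to other pots.
- blue_pot: The same pot with a blue cap, on the other x side under the flap. Origin: centre of its underside.
- white_pot: The same pot with a white cap, about 55 mm to the carton's -y. Origin: centre of its underside.
- tray: Copper-coloured perforated incubator tray, fixed, flat plate 210 (x) x 180 (y) x 12 mm, with dark holes drawn on it (surface is flat). Origin: centre of its underside. Two dish stacks stand on its +x half.
- spot (a point): Centre of the red ring (66 mm outer diameter, white inside) printed on the tray's top face, 45 mm from the tray's middle towards its -x side, 12 mm above the bench.
- dishes_a: Taped stack of three ivory culture dishes, 60 mm in diameter, 45 mm tall, on the tray about 100 mm in x and 48 mm in -y from the ring's centre. Origin: centre of its underside.
- dishes_b: The same kind of stack, on the tray about 100 mm in x and 48 mm in +y from the ring's centre. Origin: centre of its underside.

How it is judged:
On the way, in this order (a step that is already met when the one before it is completed fails the run):
1. The carton's half-closed flap is folded back past upright (over 1.7 rad) (value of joint flap above 1.7 rad), for 0.2 s.
2. The red-capped pot is held in the fingers, its underside clear above the carton's rim (at least 95 mm above the bench) (z of red_pot in the frame of carton above 0.095 m and contact force between the fingers and red_pot above 0.5 N), for 0.1 s.
3. Still held in the fingers, the red-capped pot is lowered upright over the red ring: its underside less than 10 mm above the tray, its axis within 25 mm of the ring's centre (horizontal distance between red_pot and spot below 0.025 m and z of red_pot in the frame of spot below 0.01 m and angle between red_pot's own z axis and vertical below 0.25 rad and contact force between the fingers and red_pot above 0.5 N), for 0.1 s.
At the end, for the whole second after the job is handed in: The red-capped pot stands upright (within 0.1 rad) and at rest on the tray, its axis within 25 mm of the red ring's centre, released; the flap is still folded back (over 1.6 rad); the blue- and white-capped pots stand in the carton and the dish stacks are where they were (within 20 mm) (horizontal distance between red_pot and spot below 0.025 m and z of red_pot in the frame of spot between -0.004 and 0.004 m and angle between red_pot's own z axis and vertical below 0.1 rad and linear speed of red_pot below 0.02 m/s and value of joint flap above 1.6 rad); the robot touches nothing.
It fails at once if The blue- or white-capped pot is tipped over (more than 0.5 rad) or lifted more than 40 mm off the carton's floor (angle between any of blue_pot, white_pot's own z axis and vertical above 0.5 rad or z of any of blue_pot, white_pot in the frame of carton above 0.044 m).
It fails at once if A dish stack is moved more than 20 mm or tipped more than 0.3 rad (distance of any of dishes_a, dishes_b from where it was at the start of the episode above 0.02 m or angle between any of dishes_a, dishes_b's own z axis and vertical above 0.3 rad).
It also fails if it takes over 54 s, if anything falls off the work surface, if the arm or the gripper's body presses on something with over 40 N, if the wrist force passes 120 N, or if a joint passes its speed limit or range.

## Working session

There is one attempt and no reset: what is moved stays moved. The work goes in short steps, Python scripts to look and compute and a tool call to move; the robot and the scene stay as the last step left them, time stands still between calls to the robot, and variables do not carry over. Pictures are saved under pics/ and viewed, about 8 in all and at most 12, crops included, and the job is handed in when it is done.

Besides the shell and the picture viewer there is one more tool, called after "Emit:" as a command line: name --argument value ..., lists and objects as JSON in quotes. move_arm: Moves the arm, as the interface text tells. Its arguments: {"type":"object","properties":{"deltas":{"type":"array","items":{"type":"array"}},"grip_force":{"type":"number"}},"required":["deltas"]}

```bash
mkdir -p pics; cat > h.py <<'E'
import numpy as np, cv2
from workcell import status, read_camera, camera_info, order
def grab(n):
    p,d=read_camera(n); np.savez(f'{n}.npz',p=p,d=d); return p,d
def world(n,d,u,v):
    c=camera_info(n);K,R,t=map(np.array,(c['K'],c['R'],c['t']))
    z=d[v,u]; X=np.stack([(u-K[0,2])*z/K[0,0],(v-K[1,2])*z/K[1,1],z],-1)
    return (X-t.ravel())@R
def cloud(n,d):
    v,u=np.mgrid[:384,:512]; return world(n,d,u,v)
E
python3 - <<'E'
from h import *
ims=[]
for n in('scene','top'):
    p,d=grab(n); cv2.imwrite(f'pics/{n}0.png',cv2.resize(p[:,:,::-1],(768,576)))
    c=camera_info(n); print(n,np.round(-np.array(c['R']).T@np.array(c['t']).ravel(),3),np.round(c['R'],2).tolist())
s=status.read_state();print(s['time'],s['tool_pos'],s['tcp_rot'],s['width'])
E
```

```text
scene [ 0.809 -0.343  0.742] [[0.82, 0.58, -0.01], [0.47, -0.67, -0.57], [-0.34, 0.46, -0.82]]
top [0.403 0.023 0.832] [[-0.01, -1.0, 0.03], [-0.98, -0.0, -0.19], [0.19, -0.03, -0.98]]
0.1 [0.1991089  0.64426857 0.23008658] [-0.46900715 -3.10599108  0.00313619] 0.9985001021300717
```

View pics/scene0.png

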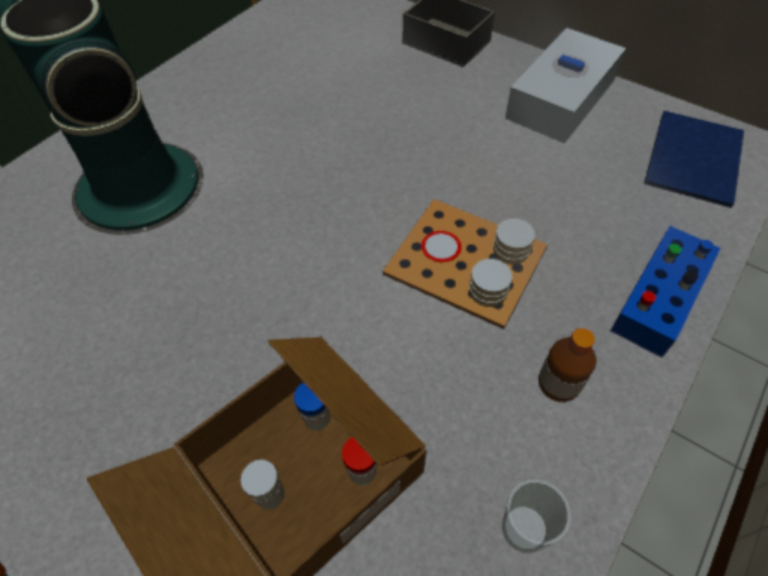

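View pics/top0.png

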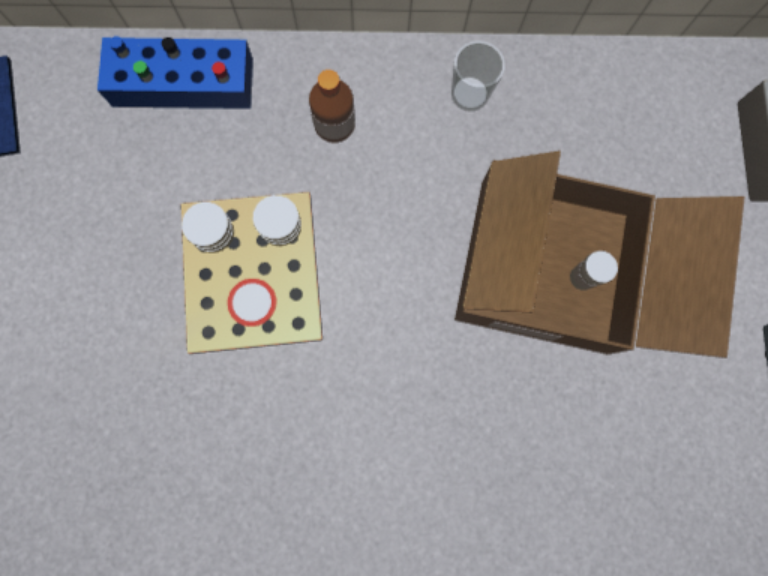

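The scene view shows the red cap at (358,455) and the blue cap at (310,400), both partly under the flap, with the white cap at (260,478) and the ring at (441,246). In the top view the flap runs from its hinge (492,161)-(465,310) to its free edge (558,152)-(533,312), and the ring is at (252,302).

```bash
python3 - <<'E'
from h import *
def W(n,pts):
    d=np.load(n+'.npz')['d']
    for name,(x,y) in pts.items():
        u,v=int(x/1.5),int(y/1.5); print(n,name,np.round(world(n,d,u,v),3))
W('top',dict(ring=(252,302),dA=(276,216),dB=(206,224),white=(601,268),flap_mid=(515,235),
 edge_l=(552,165),edge_r=(530,305),hinge_l=(497,168),hinge_r=(472,304),rimNYl=(652,197),rimNYr=(634,346),nflap_l=(738,205),nflap_r=(722,350),cornerPYr=(461,320),floor=(575,300)))
W('scene',dict(ring=(441,246),white=(260,478),blue=(308,402),red=(355,460),edge_a=(418,447),edge_b=(318,343),wallr=(420,470)))
# cap centroids by colour
z=np.load('scene.npz');p=z['p'];X=cloud('scene',z['d']);hsv=cv2.cvtColor(p,cv2.COLOR_RGB2HSV)
v,u=np.mgrid[:384,:512]
for n,m in dict(red=((hsv[...,0]<8)|(hsv[...,0]>172))&(hsv[...,1]>150)&(u>215)&(u<255)&(v>285)&(v<325),
                blue=(abs(hsv[...,0]-110)<15)&(hsv[...,1]>130)&(u>190)&(u<225)&(v>250)&(v<290)).items():
    P=X[m]; top=P[P[:,2]>np.percentile(P[:,2],90)-.004]
    c,r=cv2.minEnclosingCircle(top[:,:2].astype(np.float32)); print(n,m.sum(),len(top),np.round(np.median(top,0),3),'circle',np.round(c,3),round(r,4),'min',top.min(0).round(3),'max',top.max(0).round(3))
# flap plane from top
z=np.load('top.npz');X=cloud('top',z['d']);m=np.zeros((384,512),np.uint8)
cv2.fillPoly(m,[np.array([[500,175],[545,165],[525,300],[480,300]])*2//3],1)
P=X[m>0];c=P.mean(0);n=np.linalg.svd(P-c)[2][2];n*=np.sign(n[2]);print('flap n',n.round(3),'c',c.round(3),'angle',np.arccos(n[2]))
E
```

```text
top ring [0.532 0.182 0.015]
top dA [0.639 0.147 0.057]
top dB [0.629 0.238 0.057]
top white [ 0.566 -0.272  0.08 ]
top flap_mid [ 0.596 -0.151  0.13 ]
top edge_l [ 0.674 -0.194  0.155]
top edge_r [ 0.506 -0.157  0.159]
top hinge_l [ 0.693 -0.14   0.097]
top hinge_r [ 0.517 -0.101  0.098]
top rimNYl [ 0.659 -0.343  0.087]
top rimNYr [ 0.466 -0.303  0.086]
top nflap_l [ 0.63  -0.419  0.147]
top nflap_r [ 0.456 -0.381  0.144]
top cornerPYr [ 0.506 -0.099  0.021]
top floor [ 0.536 -0.262  0.004]
scene ring [0.532 0.185 0.015]
scene white [ 0.569 -0.271  0.08 ]
scene blue [ 0.555 -0.168  0.082]
scene red [ 0.646 -0.192  0.083]
scene edge_a [ 0.701 -0.144  0.104]
scene edge_b [ 0.521 -0.103  0.104]
scene wallr [ 0.707 -0.143  0.028]
red 350 302 [ 0.644 -0.187  0.081] circle [ 0.649 -0.188] 0.026 min [ 0.624 -0.202  0.079] max [ 0.673 -0.172  0.162]
blue 20 14 [ 0.544 -0.158  0.081] circle [ 0.552 -0.16 ] 0.0206 min [ 0.533 -0.179  0.078] max [ 0.572 -0.151  0.083]
flap n [-0.219 -0.971  0.095] c [ 0.595 -0.148  0.132] angle 1.4760514662507969
```

Emit:
move_arm --deltas '[[[0,0,0],[0.4,-0.97,0],1],[[0,0,0],[0.4,-0.97,0],1],[[0,0,0],[0.4,-0.97,0],1]]' --grip_force 30

```text
time: 0.48
tool_pos: [0.24, 0.5451, 0.2306]
tcp_rot: [-0.473, -3.106, 0.003]
wrist_force: [-0.1, 0.2, 1.2]
width: 0.379
```

Emit:
move_arm --deltas '[[[0,0,0],[0.4,-0.97,0],1],[[0,0,0],[0.4,-0.97,0],1],[[0,0,0],[0.4,-0.97,0],1]]'

```text
time: 0.85
tool_pos: [0.2798, 0.4495, 0.2311]
tcp_rot: [-0.473, -3.106, 0.001]
wrist_force: [-0.2, 0.7, -0.8]
width: 0.003
```

Emit:
move_arm --deltas '[[[0,0,0],[0.4,-0.97,0],1],[[0,0,0],[0.4,-0.97,0],1],[[0,0,0],[0.4,-0.97,0],1]]'

```text
time: 1.23
tool_pos: [0.3199, 0.3535, 0.2314]
tcp_rot: [0.473, 3.106, 0.001]
wrist_force: [0.1, 1.4, 0.3]
width: -0.002
```

Emit:
move_arm --deltas '[[[0,0,0],[0.4,-0.97,0],1],[[0,0,0],[0.4,-0.97,0],1],[[0,0,0],[0.4,-0.97,0],1]]'

```text
time: 1.6
tool_pos: [0.3602, 0.257, 0.2315]
tcp_rot: [0.473, 3.106, 0.001]
wrist_force: [0.6, 0.5, 0.8]
width: -0.006
```

Emit:
move_arm --deltas '[[[0,0,0],[0.4,-0.97,0],1],[[0,0,0],[0.4,-0.97,0],1],[[0,0,0],[0.4,-0.97,0],1]]'

```text
time: 1.98
tool_pos: [0.4005, 0.1603, 0.2315]
tcp_rot: [0.473, 3.105, 0.002]
wrist_force: [-1.1, 1.0, 0.2]
width: 0.001
```

Emit:
move_arm --deltas '[[[0,0,0],[0.4,-0.97,0],1],[[0,0,0],[0.4,-0.97,0],1],[[0,0,0],[0.4,-0.97,0],1]]'

```text
time: 2.35
tool_pos: [0.4406, 0.0634, 0.2314]
tcp_rot: [0.472, 3.106, 0.002]
wrist_force: [-0.5, -0.1, 0.1]
width: -0.001
```

Emit:
move_arm --deltas '[[[0,0,0],[0.4,-0.97,0],1],[[0,0,0],[0.4,-0.97,0],1],[[0,0,0],[0.4,-0.97,0],1]]'

```text
time: 2.72
tool_pos: [0.4807, -0.0334, 0.2312]
tcp_rot: [0.471, 3.106, 0.002]
wrist_force: [-0.1, 1.2, 0.2]
width: -0.001
```

Emit:
move_arm --deltas '[[[0,0,0],[0.4,-0.97,0],1],[[0,0,0],[0.4,-0.97,0],1],[[0,0,0],[0.4,-0.97,0],1]]'

```text
time: 3.1
tool_pos: [0.5207, -0.1303, 0.2311]
tcp_rot: [-0.47, -3.106, -0.002]
wrist_force: [-0.8, -0.7, 0.6]
width: 0.0
```

Emit:
move_arm --deltas '[[[0,0,0],[0.6,-0.93,0],1],[[0,0,0],[0.6,-0.93,0],1],[[0,0,0],[0.6,-0.93,0],1],[[0,0,0],[0.6,-0.93,0],1]]'

```text
time: 3.6
tool_pos: [0.5793, -0.2212, 0.2307]
tcp_rot: [-0.467, -3.105, -0.003]
wrist_force: [-0.3, -0.8, 0.0]
width: -0.002
```

Emit:
move_arm --deltas '[[[0,0,0],[0,0,-0.5],1],[[0,0,0],[0,0,-1],1],[[0,0,0],[0,0,-1],1]]'

```text
time: 3.98
tool_pos: [0.5749, -0.22, 0.1266]
tcp_rot: [-0.465, -3.096, -0.005]
wrist_force: [-0.8, 0.9, 0.6]
width: 0.004
```

Emit:
move_arm --deltas '[[[0,0,0],[0.03,0.12,0],1],[[0,0,0],[0.05,0.24,0],1],[[0,0,0],[0.08,0.36,0],1],[[0,0,0],[0.1,0.48,0],1],[[0,0,0],[0.13,0.6,0],1],[[0,0,0],[0.15,0.72,0],1],[[0,0,0],[0.17,0.8,0],1]]'

```text
time: 4.85
tool_pos: [0.5985, -0.1481, 0.1438]
tcp_rot: [0.466, 3.099, -0.012]
wrist_force: [-25.4, -6.2, 54.7]
width: 0.002
```

Emit:
move_arm --deltas '[[[0,0,0],[0.03,0.12,0],1],[[0,0,0],[0.05,0.24,0],1],[[0,0,0],[0.08,0.36,0],1],[[0,0,0],[0.1,0.48,0],1],[[0,0,0],[0.13,0.6,0],1],[[0,0,0],[0.14,0.67,0],1],[[0,0,0],[0.14,0.67,0],1],[[0,0,0],[0.14,0.67,0],1]]'

```text
time: 5.85
tool_pos: [0.6101, -0.0771, 0.1308]
tcp_rot: [-0.469, -3.105, 0.0]
wrist_force: [-0.5, 0.6, -0.2]
width: -0.001
```

The wrist force peaked at about 55 N during the sweep, so the flap edge probably caught under the gripper for a moment. I'll look before doing anything else.

```bash
python3 - <<'E'
from h import *
p,d=grab('scene'); cv2.imwrite('pics/scene1.png',cv2.resize(p[:,:,::-1],(768,576)))
s=status.read_state();print(s['time'],s['tool_pos'],s['wrist_force'])
E
```

```text
5.9 [ 0.61018483 -0.07733154  0.13092975] [0.6466598  0.4114806  0.20397804]
```

View pics/scene1.png

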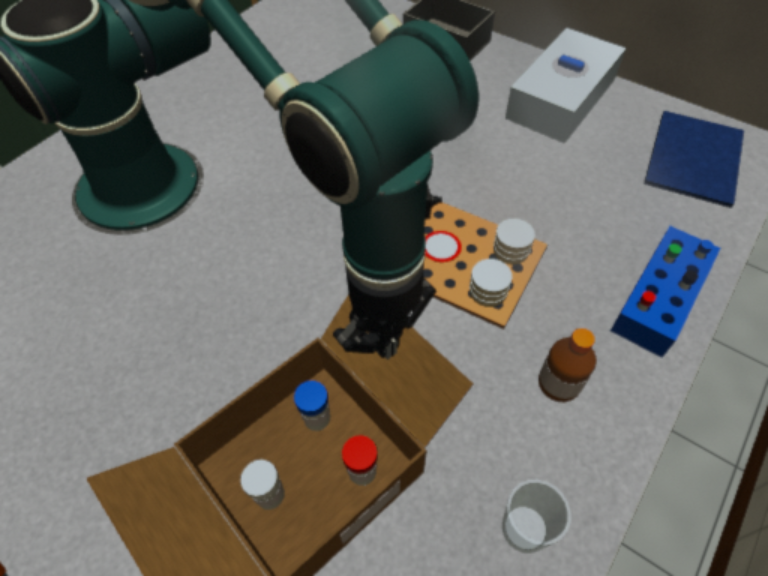

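The flap is folded out and all three pots are still standing. The red cap is now fully visible at (360,453). I'll measure it.

```bash
python3 - <<'E'
from h import *
z=np.load('scene.npz');p=z['p'];X=cloud('scene',z['d']);hsv=cv2.cvtColor(p,cv2.COLOR_RGB2HSV)
v,u=np.mgrid[:384,:512]
for n,m in dict(red=((hsv[...,0]<8)|(hsv[...,0]>172))&(hsv[...,1]>150)&(u>215)&(u<265)&(v>280)&(v<330),
                blue=(abs(hsv[...,0]-110)<15)&(hsv[...,1]>130)&(u>190)&(u<230)&(v>245)&(v<290)).items():
    P=X[m]; t=P[(P[:,2]>.076)&(P[:,2]<.086)]
    c,r=cv2.minEnclosingCircle(t[:,:2].astype(np.float32)); print(n,len(t),t.mean(0).round(4),np.round(c,4),round(r,4))
d=z['d']
for n,(x,y) in dict(flap1=(440,370),flap2=(400,375),flap3=(420,425),edge=(465,383)).items():print(n,world('scene',d,int(x/1.5),int(y/1.5)).round(3))
T=cloud('top',np.load('top.npz')['d']); pt=np.load('top.npz')['p'];h2=cv2.cvtColor(pt,cv2.COLOR_RGB2HSV)
v,u=np.mgrid[:384,:512];m=((h2[...,0]<8)|(h2[...,0]>172))&(h2[...,1]>120)&(abs(u-168)<24)&(abs(v-201)<24)
t=T[m];c,r=cv2.minEnclosingCircle(t[:,:2].astype(np.float32));print('ring',m.sum(),t.mean(0).round(4),np.round(c,4),r)
for n in ('tool_pos','tcp_rot'):print(status.read_state()[n])
E
```

```text
red 441 [ 0.6454 -0.1824  0.0809] [ 0.6449 -0.1814] 0.0213
blue 10 [ 0.55   -0.1554  0.0807] [ 0.5513 -0.1594] 0.0207
flap1 [ 0.679 -0.067  0.147]
flap2 [ 0.636 -0.087  0.117]
flap3 [ 0.688 -0.118  0.098]
edge [ 0.713 -0.068  0.155]
ring 249 [0.5313 0.1827 0.0134] [0.5325 0.1833] 0.033153075724840164
[ 0.61018483 -0.07733154  0.13092975]
[-4.69471935e-01 -3.10571327e+00  6.65087257e-05]
```

Emit:
move_arm --deltas '[[[0,0,0],[0,0,0.4],1],[[0,0,0],[0,0,0.8],1],[[0,0,0],[0,0,0.9],1],[[0,0,0],[0,-0.05,0.9],1]]'

```text
time: 6.4
tool_pos: [0.6106, -0.0824, 0.2218]
tcp_rot: [0.469, 3.105, -0.0]
wrist_force: [-0.7, -0.5, -0.2]
width: 0.003
```

Emit:
move_arm --deltas '[[[0,0,-0.11],[0.1,-0.25,0],-0.6],[[0,0,-0.22],[0.2,-0.5,0],-0.6],[[0,0,-0.33],[0.3,-0.75,0],-0.6],[[0,0,-0.44],[0.35,-1,0],-0.6],[[0,0,-0.44],[0.35,-1,0],-0.6],[[0,0,-0.44],[0.35,-1,0],-0.6],[[0,0,-0.44],[0.35,-1,0],-0.6]]'

```text
time: 7.28
tool_pos: [0.6448, -0.1812, 0.2205]
tcp_rot: [-1.491, -2.764, -0.0]
wrist_force: [-0.4, 1.1, -0.2]
width: 0.799
```

Emit:
move_arm --deltas '[[[0,0,0],[0,-0.01,-0.4],-0.6],[[0,0,0],[0,-0.01,-0.8],-0.6],[[0,0,0],[0,-0.01,-0.95],-0.6]]'

```text
time: 7.65
tool_pos: [0.6432, -0.1816, 0.1231]
tcp_rot: [-1.489, -2.76, 0.001]
wrist_force: [-0.8, 0.6, -0.1]
width: 0.795
```

Emit:
move_arm --deltas '[[[0,0,0],[0,0,-0.2],-0.6],[[0,0,0],[0,0,-0.4],-0.6],[[0,0,0],[0,0,-0.6],-0.6],[[0,0,0],[0,0,-0.8],-0.6],[[0,0,0],[0,0,-0.8],-0.6],[[0,0,0],[0,0,-0.8],-0.6]]'

```text
time: 8.4
tool_pos: [0.6457, -0.1833, 0.0465]
tcp_rot: [1.493, 2.763, 0.0]
wrist_force: [1.4, -0.2, -0.9]
width: 0.802
```

Now close on the cap and lift a little, then check.

Emit:
move_arm --deltas '[[[0,0,0],[0,0,0],1],[[0,0,0],[0,0,0],1],[[0,0,0],[0,0,0],1],[[0,0,0],[0,0,0],1],[[0,0,0],[0,0,0],1],[[0,0,0],[0,0,0],1]]' --grip_force 40

```text
time: 9.15
tool_pos: [0.6463, -0.1835, 0.0477]
tcp_rot: [1.493, 2.762, 0.001]
wrist_force: [-1.0, -0.6, 4.9]
width: 0.478
```

Emit:
move_arm --deltas '[[[0,0,0],[0,0,0.15],1],[[0,0,0],[0,0,0.4],1],[[0,0,0],[0,0,0.7],1],[[0,0,0],[0,0,1],1],[[0,0,0],[0,0,1],1],[[0,0,0],[0,0,1],1]]'

```text
time: 9.9
tool_pos: [0.6446, -0.1828, 0.1452]
tcp_rot: [-1.493, -2.762, 0.0]
wrist_force: [-0.4, 0.7, -0.2]
width: 0.475
```

```bash
python3 - <<'E'
from h import *
p,d=grab('scene'); cv2.imwrite('pics/scene2.png',cv2.resize(p[150:384,100:420,::-1],(768,562)))
E
```

```text
(no output)
```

View pics/scene2.png

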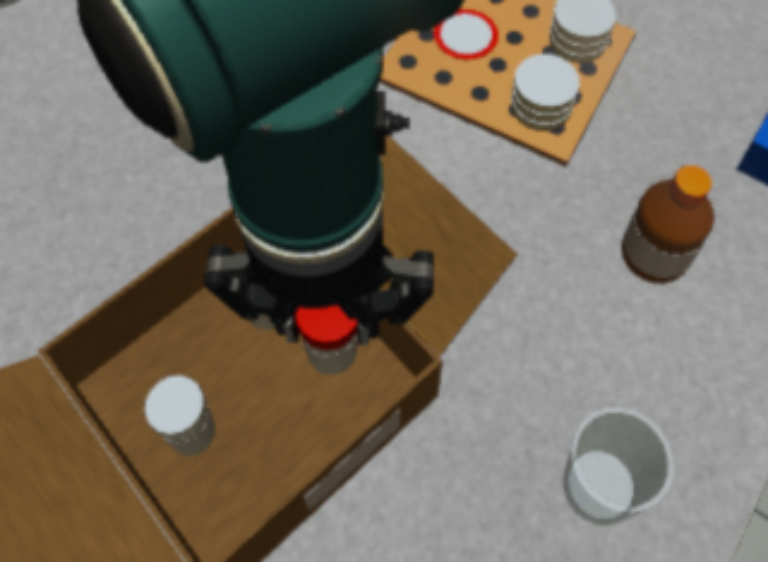

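The pot is held between the fingers (width 0.475, about 40 mm). I'll lift it higher, clear of the flap, and carry it to the ring.

Emit:
move_arm --deltas '[[[0,0,0],[0,0,0.25],1],[[0,0,0],[0,0,0.5],1],[[0,0,0],[0,0,0.75],1],[[0,0,0],[0,0,1],1],[[0,0,0],[0,0,1],1]]'

```text
time: 10.58
tool_pos: [0.6461, -0.1833, 0.247]
tcp_rot: [1.493, 2.762, 0.001]
wrist_force: [0.5, 0.2, -0.6]
width: 0.476
```

Emit:
move_arm --deltas '[[[0,0,0],[-0.05,0.15,0],1],[[0,0,0],[-0.12,0.38,0],1],[[0,0,0],[-0.2,0.65,0],1],[[0,0,0],[-0.28,0.92,0],1]]'

```text
time: 11.08
tool_pos: [0.6157, -0.0885, 0.2447]
tcp_rot: [-1.491, -2.762, 0.0]
wrist_force: [-0.5, 0.6, -1.2]
width: 0.477
```

Emit:
move_arm --deltas '[[[0,0,0],[-0.07,0.23,0],1],[[0,0,0],[-0.14,0.46,0],1],[[0,0,0],[-0.21,0.69,0],1],[[0,0,0],[-0.28,0.92,0],1]]'

```text
time: 11.58
tool_pos: [0.5888, 0.0024, 0.2463]
tcp_rot: [1.494, 2.764, 0.0]
wrist_force: [0.5, 0.6, -0.7]
width: 0.476
```

Emit:
move_arm --deltas '[[[0,0,0],[-0.07,0.23,0],1],[[0,0,0],[-0.14,0.46,0],1],[[0,0,0],[-0.21,0.69,0],1],[[0,0,0],[-0.28,0.92,0],1]]'

```text
time: 12.08
tool_pos: [0.5608, 0.0943, 0.2463]
tcp_rot: [1.494, 2.764, 0.0]
wrist_force: [-0.3, -0.2, -1.1]
width: 0.476
```

Emit:
move_arm --deltas '[[[0,0,0],[-0.1,0.27,0],1],[[0,0,0],[-0.18,0.54,0],1],[[0,0,0],[-0.26,0.78,0],1],[[0,0,0],[-0.3,0.9,0],1],[[0,0,0],[-0.3,0.9,0],1],[[0,0,0],[-0.3,0.9,0],1]]'

```text
time: 12.82
tool_pos: [0.5315, 0.1824, 0.2463]
tcp_rot: [1.494, 2.763, -0.001]
wrist_force: [0.2, -0.5, -1.6]
width: 0.477
```

```bash
python3 - <<'E'
from h import *
p,d=grab('scene'); cv2.imwrite('pics/scene3.png',cv2.resize(p[:,:,::-1],(768,576)))
E
```

```text
(no output)
```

View pics/scene3.png

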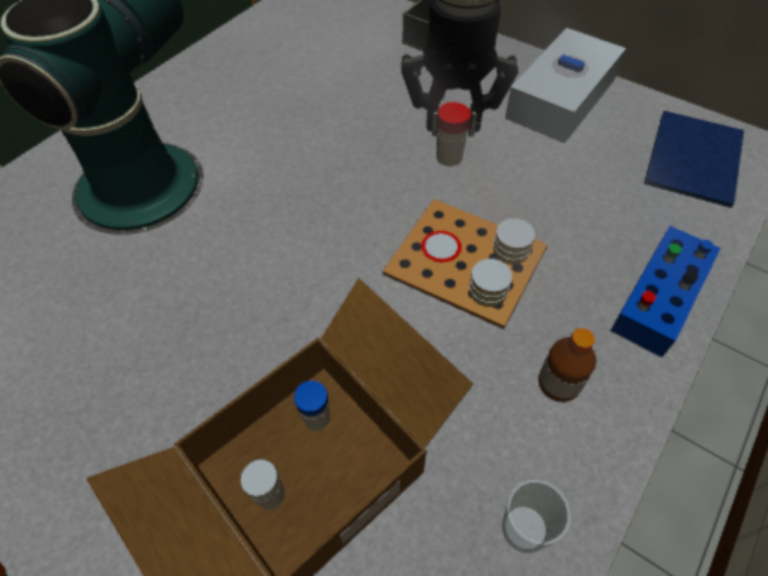

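Emit:
move_arm --deltas '[[[0,0,0],[0,0,-0.3],1],[[0,0,0],[0,0,-0.6],1],[[0,0,0],[0,0,-0.85],1],[[0,0,0],[0,0,-1],1]]'

```text
time: 13.38
tool_pos: [0.5309, 0.1818, 0.1447]
tcp_rot: [-1.495, -2.762, 0.002]
wrist_force: [0.2, -0.3, 0.2]
width: 0.481
```

Emit:
move_arm --deltas '[[[0,0,0],[0,0,-0.25],1],[[0,0,0],[0,0,-0.5],1],[[0,0,0],[0,0,-0.7],1],[[0,0,0],[0,0,-0.82],1],[[0,0,0],[0,0,-0.86],1],[[0,0,0],[0,0,-0.88],1],[[0,0,0],[0,0,-0.88],1],[[0,0,0],[0,0,-0.88],1]]'

```text
time: 14.38
tool_pos: [0.5319, 0.1831, 0.059]
tcp_rot: [1.493, 2.763, 0.001]
wrist_force: [0.4, -0.5, -0.8]
width: 0.479
```

```bash
python3 - <<'E'
from h import *
p,d=grab('scene'); cv2.imwrite('pics/scene4.png',cv2.resize(p[60:260,200:420,::-1],(660,600),interpolation=cv2.INTER_CUBIC))
s=status.read_state();print(s['tool_pos'],s['wrist_force'],s['width'])
E
```

```text
[0.53178494 0.18304818 0.05893305] [-0.79346993 -0.42355833 -1.02890956] 0.476031150172556
```

View pics/scene4.png

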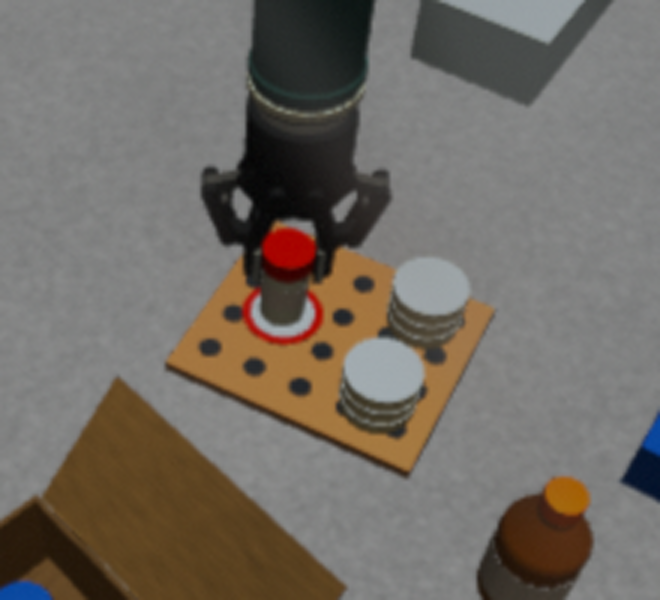

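The pot is upright over the ring, about 3 mm up. I'll lower in small steps until it touches.

Emit:
move_arm --deltas '[[[0,0,0],[0,0,-0.01],1],[[0,0,0],[0,0,-0.02],1],[[0,0,0],[0,0,-0.03],1],[[0,0,0],[0,0,-0.03],1],[[0,0,0],[0,0,-0.03],1]]'

```text
time: 15.05
tool_pos: [0.5314, 0.1829, 0.0557]
tcp_rot: [1.494, 2.764, 0.0]
wrist_force: [-1.9, -1.3, 4.9]
width: 0.476
```

The reading of 4.9 N upward means it has touched the tray. Release and retreat upward.

Emit:
move_arm --deltas '[[[0,0,0],[0,0,0],-0.1],[[0,0,0],[0,0,0],-0.3],[[0,0,0],[0,0,0],-0.6],[[0,0,0],[0,0,0],-0.6],[[0,0,0],[0,0,0],-0.6],[[0,0,0],[0,0,0],-0.6]]'

```text
time: 15.8
tool_pos: [0.5314, 0.1829, 0.0553]
tcp_rot: [1.494, 2.764, 0.0]
wrist_force: [0.3, -0.1, -0.4]
width: 0.798
```

Emit:
move_arm --deltas '[[[0,0,0],[0,0,0.15],-0.6],[[0,0,0],[0,0,0.4],-0.6],[[0,0,0],[0,0,0.7],-0.6],[[0,0,0],[0,0,1],-0.6],[[0,0,0],[0,0,1],-0.6]]'

```text
time: 16.42
tool_pos: [0.5341, 0.1837, 0.1597]
tcp_rot: [1.491, 2.759, 0.009]
wrist_force: [0.2, 0.1, -0.0]
width: 0.802
```

Emit:
move_arm --deltas '[[[0,0,0],[0,0,0.4],-0.6],[[0,0,0],[0,0,0.8],-0.6],[[0,0,0],[-0.2,0.3,0.8],-0.6],[[0,0,0],[-0.3,0.8,0.8],-0.6],[[0,0,0],[-0.3,0.8,0.8],-0.6],[[0,0,0],[-0.3,0.8,0.8],-0.6]]'

```text
time: 17.18
tool_pos: [0.5009, 0.2626, 0.2345]
tcp_rot: [-1.492, -2.764, 0.002]
wrist_force: [0.4, 0.2, -0.9]
width: 0.803
```

```bash
python3 - <<'E'
from h import *
p,d=grab('scene'); cv2.imwrite('pics/scene5.png',cv2.resize(p[:,:,::-1],(768,576)))
X=cloud('scene',d);hsv=cv2.cvtColor(p,cv2.COLOR_RGB2HSV)
m=((hsv[...,0]<8)|(hsv[...,0]>172))&(hsv[...,1]>150)
P=X[m];t=P[(P[:,2]>.082)&(P[:,2]<.095)&(np.hypot(P[:,0]-.532,P[:,1]-.183)<.05)]
c,r=cv2.minEnclosingCircle(t[:,:2].astype(np.float32));print(len(t),t.mean(0).round(4),np.round(c,4),r,t[:,2].std())
s=status.read_state();print(s['time'],s['tool_pos'],s['wrist_force'],s['width'])
E
```

```text
220 [0.5308 0.1821 0.0887] [0.53   0.1841] 0.02179817296564579 0.0019208590017503
17.225 [0.50109467 0.26219591 0.23458716] [0.68001573 0.20437893 0.41030398] 0.8021288596441681
```

View pics/scene5.png

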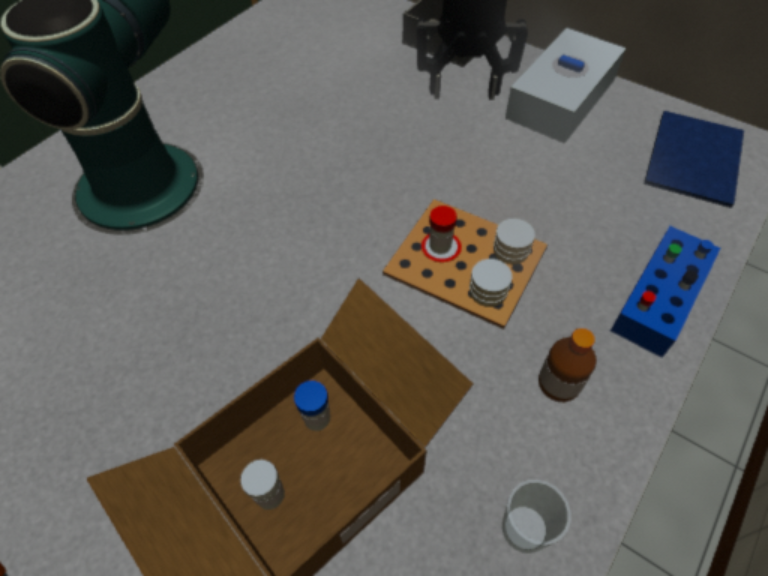

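The pot stands upright on the ring at (441,240) and is released. The flap is folded back, the other pots are standing, and the dish stacks haven't moved. Handing in.

```bash
python3 -c "
from workcell import order; print(order.finish_job())"
```

```text
the job is handed in; nothing more can be done
None
```

The red-capped pot is standing upright on the red ring, released, and I handed the job in at about 17 s. No verdict came back. A force spike during the flap push might count against the run.

**What I did:** I swept the flap out with closed fingers, gripped the red pot by its cap, and carried it over the flap. I lowered it until it touched the tray (about 5 N), opened the fingers and backed away.

**Last checks:**
- **Pot:** the cap centre measured (0.530, 0.184) against the ring's (0.532, 0.183), about 3 mm off. Its top was near z = 0.089, as expected for a pot standing on the tray.
- **Flap:** about 2.35 rad when measured just after folding, and it looked unchanged in the last picture.
- **Other objects:** the blue and white pots stand in the carton and the dish stacks look unmoved. I judged these by eye from the last picture and did not measure them.
- **Gripper:** clear of everything, with wrist force near zero.

**Unresolved:** partway through the flap push, one reading showed about 60 N at the wrist (55 N of it upward), most likely the flap edge catching on the gripper. That is under the 120 N wrist limit. I can't tell whether the gripper's body pressed with more than the 40 N allowed. The force was gone by the next reading and the picture showed nothing disturbed.

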